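Drop a swab tube into the evidence box with its lever

ROBOT

A 7-joint arm with a two-finger parallel gripper is mounted at the origin on the work surface. World frame = base frame: x ahead of the robot, y to its left, z up, the work surface at z = 0. Lengths are in m, angles in rad, forces in N, time in s.
With the tool pointing down it reaches from about 0.4 to 0.875 m from the base axis. Payload 19.3 kg.
Tool frame: the origin (TCP) lies midway between the tips of the shut fingers; the grasp point (between the pads) lies 19 mm behind it; z points along the fingers, y is the line along which they close (so a half turn about z gives the same grasp; the last joint's range is limited). The gripper opens to 85 mm and grips with 20 to 120 N. Pads are 22 mm wide; open, the fingers measure 114 mm over their backs; the gripper's body (76 mm by 85 mm) begins 54 mm behind the grasp point. The pads swing forward as they close: fully open they stand 13 mm farther back than shut.
Start: joints at [-0.07, 0.521, -0.036, 1.599, 0.021, 1.021, -0.113], TCP at [0.625, -0, 0.207] pointing down, gripper open.
Joint ranges: [-2.91, 2.91], [-0.3, 2.13], [-1.5, 1.42], [0.17, 2.43], [-1.26, 4.41], [0.16, 1.93], [-2.52, 2.52]. Speed limits (rad/s): [1.89, 1.89, 2.39, 2.39, 3.01, 3.01, 3.01].

INTERFACE

Orientations are given as a 3x3 rotation matrix whose columns are the frame's x, y, z axes.
In Python, from station import env, cams, finder gives the robot as it stands.
- The arm moves only by the tool jog_arm, never from a script. Its argument "steps" is a list of rows, each a list of 7 numbers: the closure, from -1 (fully open) to 1 (shut), so that 0 is half open, then the shift along the world's x, y, z as a fraction of full scale, then the turn, a rotation vector about the world's x, y, z as a fraction of full scale. In form: [[hand, x, y, z, rx, ry, rz], ...]. A call has 1 to 10 rows; each row shifts and turns the commanded pose from where the row before left it; what a row does not reach is not made up. Full scale, the value 1, is 4 cm for a shift and 45 degrees for a turn. A row lasts 1/10 s, in which the tool goes at most 50 mm and 8.59 degrees, less where a joint would pass 70% of its speed; a pose out of reach is approached as far as the arm can. A call with a number of a shift or a turn outside -1 to 1 is refused whole. A call with a gripper value outside its range is refused whole. The fingers move at their own pace and stop on an object; "squeeze" is the grip in N (left out, the last holds). Time passes only in rows, so rows that do not move let the fingers close. It gives the time, the measured TCP pose, the force, the opening and the grip force at its end, in the units of the state.
- env.read_state(): the state, without advancing time (a new reading comes with each control period).
- cams.capture(name): name is "scene" or "side" or "wrist"; returns a dict with "img" (420x560x3 uint8, red, green, blue), "K" (3x3 intrinsics, pixels), "k1" (the pictures are not rectified: a ray, as slopes to the right and down, at radius r is drawn at 1 + k1 r^2 times it, then the intrinsics apply), "R" (3x3) and "t" (3): a world point X has camera coordinates R X + t. Camera axes: x right, y down, z forward; pixel columns grow to the right and rows downward; lengths in m; the calibration is good to about 2 mm. A picture is of the moment at which its call begins. There is no depth.
- env.close_job(): hands the job in; it is judged then, once.
Trained networks look in a picture, given as the dict that the camera call returned (one of the last four; its "shot" number tells which), for a name from the list of things; names that differ only in an ending like _2 or _b are one class to them, and where a whole thing is asked for, a point or a joint stands for the part that bears it (a point fixed in the world has none). Each returns a list of dicts, best first, with "conf" (0 to 1); they miss things now and then, are a little off and sometimes report something else, mostly with a low value. They report only what shows in the picture. A call takes as long as a camera call. They do not tell look-alikes from the thing itself.
- finder.spot_in(picture, name): "location" ([row, column] in pixels, amid what is visible of it).
The state is a dict: "clock": time; "joint_pos": joint angles; "joint_velocities": joint speeds; "joint_efforts": joint torques, N m; "tcp_pos": TCP position; "tcp_rot": TCP orientation; "force": force on the tool from outside, world axes, zero at the start; "ft_torque": the same for the moment, N m; "gripper_width": opening from 0.0 (shut) to 1.0 (fully open); "grip_force": force on a finger pad.
Only numpy, scipy, OpenCV 4.12 (cv2) and the standard library are available. Lean on these libraries where they do the work, as an engineer would, in place of code of your own. Each camera call takes 0.05 s, during which the arm holds its last target. There are 200 camera calls.

TASK

A capped swab tube waits on the side chute of the white evidence box, held back by the flap of the lid. Push the box's lever all the way down with the fingertips and keep it down, lid wide open, until the tube has rolled into the box; then ease the lever back up so that the lid closes fully without slamming, and leave it. Touch only the lever: do not touch the tube or the lid, pick nothing up, and leave the other things on the bench where they are.

Things in the scene. Friction and masses are not known exactly. Their poses are not given: they have to be found in the camera images.
- drop_box: White painted steel evidence box fixed to the bench, 180 mm (its x) by 160 mm (its y) by 130 mm high. Origin: centre of its underside, z up. Its front (-x side) faces roughly the robot; the lid is hinged along the top of its far (+x) side; the lever runs along its +y side and sticks out in front; an aluminium chute sticks out 75 mm from its -y side.
- lever (a joint): Angle of the lever, rad: 0 = up (rest), 0.40 = fully down on its stop; it grows as the pad is pushed down. Pivot axis is level, along the box's y, at (20, 95, 112) mm in the box frame; the middle of the pad is 190 mm from it and moves down about 77 mm in all, almost straight down. It takes about 3 to 5 N on the pad at first, falling to about 1 N near the bottom; then the stop is hard. It does not latch: let go, it flies up under the weight of the lid.
- lever_pad (a point): Middle of the top face of the lever's black press pad, a plate 50 mm (box x) by 42 mm (box y) by 8 mm thick, 166 mm in front (-x) of the box's centre and 95 mm to its +y side; about 156 mm above the bench at rest, about 79 mm when fully down. At rest the pad slopes by 0.21 rad, its outer end higher; fully down it slopes as much the other way. Its front end and sides are free.
- lid (a joint): Angle of the flat steel lid, rad: 0 = shut, 1.20 = wide open. A linkage ties it to the lever: lid angle = 3 x lever angle, both ways. Lid 190 by 168 mm, 0.2 to 0.4 kg, nothing damps its fall; a closing speed of more than 2 rad/s near the rim is a slam (the pad rising at about 0.13 m/s).
- lid_edge (a point): Middle of the lid's free (front) edge, 135 mm above the bench when shut; when wide open it stands about 310 mm above the bench, near the far side of the box.
- tube: Capped swab tube, clear with a white cap, 18 mm in diameter, 70 mm long. Origin at its middle, its x axis along its length. At the start it lies on the sloping chute, parallel to the box's x, about 100 mm above the bench, leaning on the lid's side flap. It rolls into the box by itself once the lid is well up.
- box_floor (a point): Centre of the inner floor of the box, 6 mm above the bench; the inside is 170 by 150 mm.
- marker: White pyramid evidence marker, about 80 mm wide, 85 mm high, loose. Origin under its centre. Bystander.
- carton: White carton, 50 by 85 by 120 mm high, loose. Origin under its centre. Bystander.
- reagent: Small amber bottle, 52 mm in diameter, 120 mm high, loose. Origin under its centre. Bystander.
- loupe: Round steel stand loupe, 62 mm in diameter, 26 mm high, loose. Origin under its centre. Bystander.
Mind the look-alikes: they are no part of the job. Of the things like the tube, leave any that is orange; of the rest the smaller one is meant.

How it is judged:
On the way:
1. the lever is held down, the lid wide open (over 1.0 rad), with the tube inside the box (z of tube in the frame of drop_box below 0.06 m and x of tube in the frame of drop_box between -0.085 and 0.085 m and y of tube in the frame of drop_box between -0.075 and 0.075 m and value of joint lid above 1 rad), for 0.2 s.
At the end, for the whole second after the job is handed in: The tube lies at rest inside the box (its middle within the walls and under 60 mm above the bench), the lid is shut (under 0.04 rad), the lever is up (under 0.02 rad) and no bystander stands more than 20 mm from where it was (z of tube in the frame of drop_box below 0.06 m and x of tube in the frame of drop_box between -0.085 and 0.085 m and y of tube in the frame of drop_box between -0.075 and 0.075 m and value of joint lid below 0.04 rad and value of joint lever below 0.02 rad and linear speed of tube below 0.03 m/s and distance of each of marker, carton, reagent, loupe from where it was at the start of the episode below 0.02 m); the robot touches nothing.
It fails at once if the lid slams: it falls faster than 2 rad/s in the last 0.5 rad (value of joint lid below 0.5 rad and velocity of joint lid below -2 rad/s).
It fails at once if the robot touches the tube (contact force between any of the fingers, the arm and tube above 0.3 N).
It fails at once if the robot touches the lid instead of working it by the lever (contact force between any of the fingers, the arm and lid above 0.5 N).
It fails at once if a bystander is shoved or picked up (moved over 20 mm) (distance of any of marker, carton, reagent, loupe from where it was at the start of the episode above 0.02 m).
It also fails if it takes over 45 s, if anything falls off the work surface, if the arm or the gripper's body presses on something with over 40 N, if the wrist force passes 120 N, or if a joint passes its speed limit or range.

## Working session

There is one attempt and no reset: what is moved stays moved. The work goes in short steps, Python scripts to look and compute and a tool call to move; the robot and the scene stay as the last step left them, time stands still between calls to the robot, and variables do not carry over. Pictures are saved under pics/ and viewed, at most 10 in all, crops included, and the job is handed in when it is done.

Besides the shell and the picture viewer there is one more tool, called after "Call:" in YAML: its name, and indented under it one key for each argument. jog_arm: Moves the arm, as the interface text tells. Shift numbers are shares of 4 cm and turn numbers shares of 45 degrees, none past 1 either way. Its arguments: {"type":"object","properties":{"steps":{"type":"array"},"squeeze":{"type":"number"}},"required":["steps"]}

```bash
mkdir -p pics; cat > h.py <<'E'
import numpy as np, cv2
from station import env, cams, finder
def rays(p,pts):
    K=np.array(p["K"]);k=p["k1"]
    u=cv2.undistortPoints(np.array(pts,float).reshape(-1,1,2),K,np.array([k,0,0,0,0.])).reshape(-1,2)
    R=np.array(p["R"]);t=np.array(p["t"])
    d=np.c_[u,np.ones(len(u))]@R
    return -R.T@t,d
def atz(p,pts,z):
    o,d=rays(p,pts); return o+d*((z-o[2])/d[:,2])[:,None]
def tri(ps,pts):
    A=0;b=0
    for p,q in zip(ps,pts):
        o,d=rays(p,[q]);d=d[0]/np.linalg.norm(d[0]);M=np.eye(3)-np.outer(d,d);A=A+M;b=b+M@o
    return np.linalg.solve(A,b)
def proj(p,X):
    X=np.array(X,float).reshape(-1,3)
    return cv2.projectPoints(X,cv2.Rodrigues(np.array(p["R"]))[0],np.array(p["t"],float),np.array(p["K"]),np.array([p["k1"],0,0,0,0.]))[0].reshape(-1,2)
E
python3 - <<'E'
from h import *
ps={}
for n in ["scene","side"]:
    p=cams.capture(n);ps[n]=p
    cv2.imwrite(f"pics/{n}0.png",cv2.cvtColor(p["img"],cv2.COLOR_RGB2BGR))
    for k in ["drop_box","lever_pad","lid_edge","tube","marker","carton","reagent","loupe"]:
        print(n,k,[(np.round(d["location"]).tolist(),round(d["conf"],2)) for d in finder.spot_in(p,k)[:3]])
    print(-np.array(p["R"]).T@p["t"], p["k1"])
s=env.read_state();print(s["clock"],s["tcp_pos"],s["tcp_rot"],s["force"])
E
```

```text
scene drop_box [([199.0, 229.0], 0.84)]
scene lever_pad [([173.0, 285.0], 0.87)]
scene lid_edge [([184.0, 229.0], 0.69), ([237.0, 296.0], 0.18)]
scene tube [([258.0, 167.0], 0.49)]
scene marker []
scene carton [([238.0, 296.0], 0.98)]
scene reagent [([183.0, 174.0], 0.84), ([201.0, 228.0], 0.34)]
scene loupe [([173.0, 288.0], 0.65)]
[1.38572812 0.32600799 0.67896224] -0.07022765201204748
side drop_box [([259.0, 291.0], 0.67)]
side lever_pad [([210.0, 231.0], 0.82)]
side lid_edge [([246.0, 293.0], 0.68), ([202.0, 301.0], 0.36)]
side tube [([349.0, 343.0], 0.87), ([245.0, 293.0], 0.72), ([292.0, 383.0], 0.61)]
side marker [([352.0, 218.0], 0.74), ([259.0, 291.0], 0.42)]
side carton [([203.0, 303.0], 0.58)]
side reagent [([357.0, 285.0], 0.71), ([247.0, 293.0], 0.49)]
side loupe [([298.0, 198.0], 0.97), ([209.0, 234.0], 0.71)]
[ 0.41751136 -1.02631271  0.91438169] -0.022214820131585503
0.9 [ 6.24953903e-01 -3.96163557e-05  2.06781583e-01] [[ 3.57382316e-05  9.99999998e-01 -5.40365674e-05]
 [ 9.99999999e-01 -3.57401553e-05 -3.55986585e-05]
 [-3.56005897e-05 -5.40352951e-05 -9.99999998e-01]] [-0.21611687  0.69281435  0.13941667]
```

View pics/scene0.png

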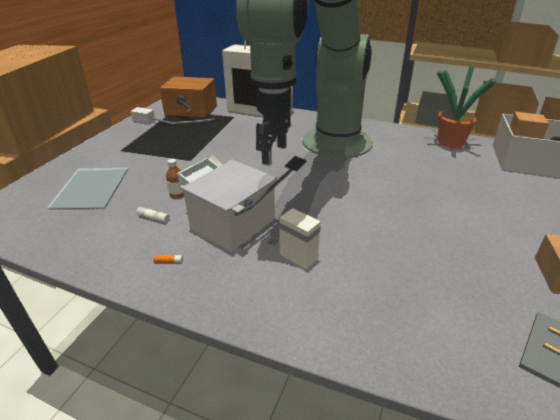

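View pics/side0.png

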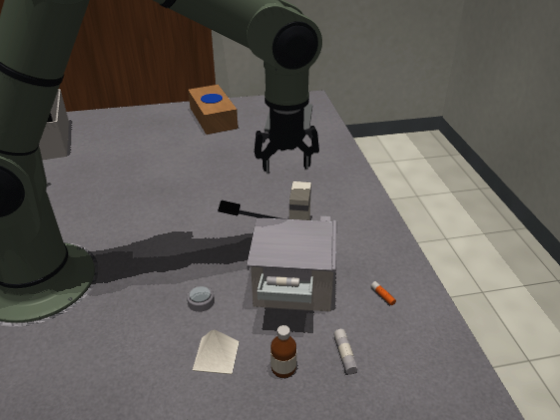

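Both pictures show the box with its lid shut. In side, the lever pad is at (229,208). There are three tube-like things in side: a small clear one on the chute (283,282), a bigger clear one on the bench (345,350), and an orange one (384,293). The one on the chute fits, being the smaller non-orange one. I'll confirm it in enlarged crops.

```bash
python3 - <<'E'
import cv2
a=cv2.imread("pics/scene0.png")[140:270,150:330];b=cv2.imread("pics/side0.png")[170:340,190:400]
cv2.imwrite("pics/c1.png",cv2.resize(a,None,fx=4.4,fy=4.4,interpolation=2))
cv2.imwrite("pics/c2.png",cv2.resize(b,None,fx=3.5,fy=3.5,interpolation=2))
E
```

```text
(no output)
```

View pics/c1.png

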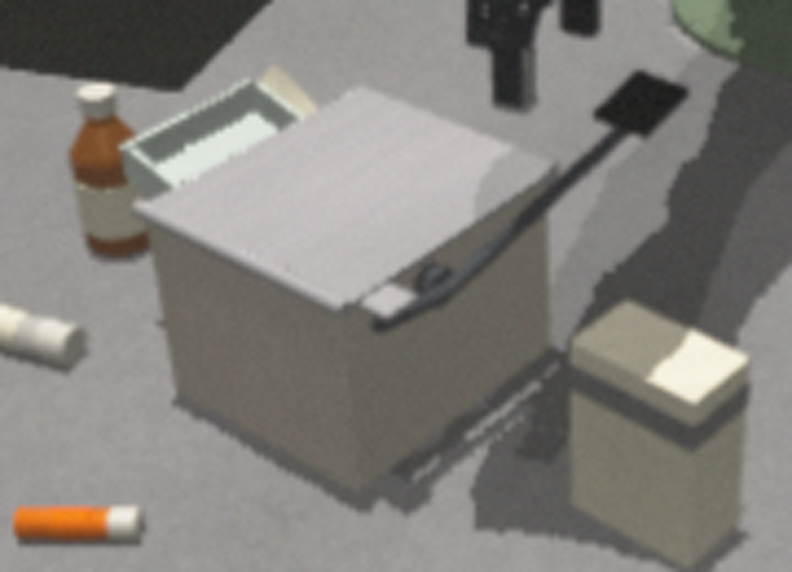

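View pics/c2.png

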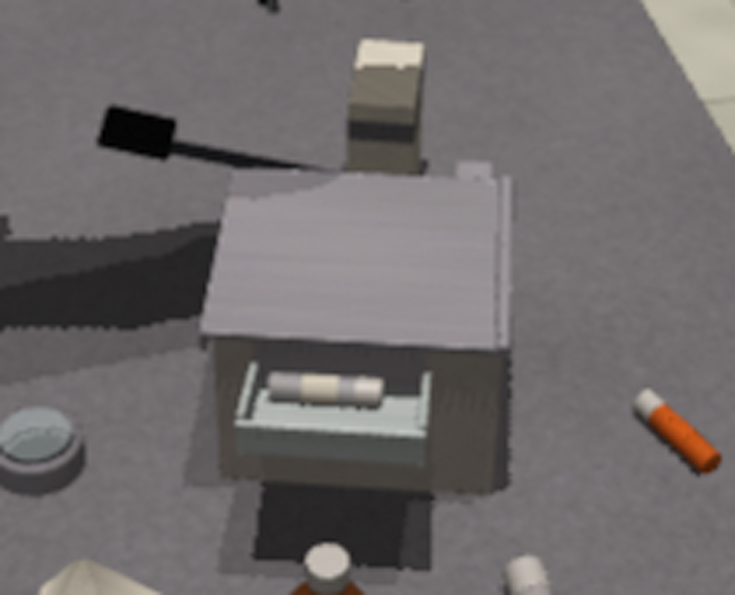

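The crops confirm that the small clear tube lies on the chute. The pad centre is at scene (295.5,163.4) and side (229.1,207.7).

```bash
python3 - <<'E'
from h import *
ps=[cams.capture("scene"),cams.capture("side")]
A=lambda x,y:(150+x/4.4-.4,140+y/4.4-.4)
B=lambda x,y:(190+x/3.5-.4,170+y/3.5-.4)
pad=tri(ps,[A(642,103),B(137,132)])
print("pad",pad)
cs=np.array([tri(ps,[a,b]) for a,b in [(A(640,72),B(98,143)),(A(688,92),B(110,106)),(A(645,134),B(176,122)),(A(597,113),B(165,159))]]);print(cs,cs.mean(0))
f1=tri(ps,[A(365,88),B(204,335)]);f2=tri(ps,[A(555,165),B(232,175)]);r1=tri(ps,[A(137,207),B(510,347)])
print("lid",f1,f2,r1)
f1,f2,r1=[atz(ps[0],[q],.135)[0] for q in(A(365,88),A(555,165),A(137,207))];print(f1,f2,r1,np.linalg.norm(f1-f2),np.linalg.norm(f1-r1))
v=f2-f1;w=r1-f1
print("yaw",np.arctan2(-v[0],v[1]),np.arctan2(w[1],w[0]))
for k,z in[("tube",.1)]: print(k,atz(ps[1],[B(325,388)],.105))
print("carton top", atz(ps[0],[A(665,365)],.12))
E
```

```text
pad [0.48350424 0.00185126 0.15126608]
[[ 0.45511237 -0.01064645  0.15598585]
 [ 0.46817442  0.02731392  0.1568919 ]
 [ 0.51202722  0.01432928  0.14678667]
 [ 0.49865602 -0.02347071  0.1457958 ]] [0.48349251 0.00188151 0.15136506]
lid [ 0.50112621 -0.18741233  0.13230223] [ 0.54360726 -0.03292375  0.13161452] [ 0.68369569 -0.24087312  0.13649917]
[ 0.50172459 -0.18471816  0.135     ] [ 0.54757449 -0.03057575  0.135     ] [ 0.68092028 -0.2422752   0.135     ] 0.1608169657406251 0.18821240386513685
yaw -0.2891171037276665 -0.31078799641807364
tube [[ 0.57247133 -0.22303274  0.105     ]]
carton top [[0.69316864 0.0924828  0.12      ]]
```

Call:
jog_arm:
  steps:
    - [1, 0, 0, 0.2, 0, 0, 0]
    - [1, -0.7, 0.05, 0, 0, 0, 0]
    - [1, -0.7, 0.05, 0, 0, 0, 0]
    - [1, -0.7, 0, 0, 0, 0, 0]
    - [1, -0.7, 0, 0, 0, 0, 0]
    - [1, -0.8, 0, 0, 0, 0, 0]
    - [1, 0, 0, 0, 0, 0, 0]
    - [1, 0, 0, 0, 0, 0, 0]
    - [1, 0, 0, 0, 0, 0, 0]
    - [1, 0, 0, 0, 0, 0, 0]
  squeeze: 20

```text
clock: 2.0
tcp_pos: [0.4816, 0.004, 0.2148]
tcp_rot: [[0.0, 1.0, 0.0], [1.0, -0.0, 0.0], [0.0, 0.0, -1.0]]
force: [-0.1, 0.3, -0.5]
gripper_width: 0.002
grip_force: 0.0
```

```bash
python3 - <<'E'
from h import *
p=[cams.capture(n) for n in("scene","side")]
c=[cv2.resize(cv2.cvtColor(q["img"],4)[r:r+150,k:k+150],None,fx=2.6,fy=2.6,interpolation=2) for q,r,k in zip(p,(80,110),(200,170))]
cv2.imwrite("pics/d.png",np.hstack(c))
s=env.read_state();print(s["tcp_pos"],s["force"],s["gripper_width"],[proj(q,s["tcp_pos"]) for q in p])
E
```

```text
[0.4813724  0.00397382 0.21459833] [0.24359632 0.33794371 0.24458897] 0.0008267500304592719 [array([[296.78271173, 141.97485585]]), array([[225.97300997, 185.25407382]])]
```

View pics/d.png

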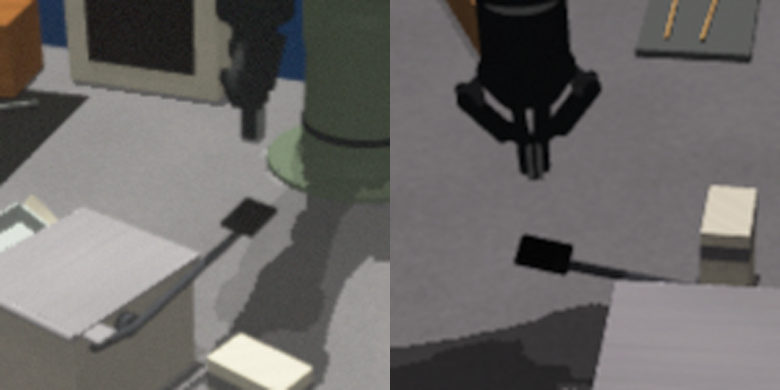

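The shut fingertips hang above the pad in both views: tips at d (253,135) and (535,175), pad at (248,215) and (543,255). Next I press down.

Call:
jog_arm:
  steps:
    - [1, 0, 0, -0.3, 0, 0, 0]
    - [1, 0, 0, -0.3, 0, 0, 0]
    - [1, 0, 0, -0.3, 0, 0, 0]
    - [1, 0, 0, -0.2, 0, 0, 0]
    - [1, 0, 0, -0.1, 0, 0, 0]
    - [1, 0, 0, -0.1, 0, 0, 0]
    - [1, 0, 0, -0.1, 0, 0, 0]
    - [1, 0, 0, -0.1, 0, 0, 0]
    - [1, 0, 0, 0, 0, 0, 0]

```text
clock: 3.0
tcp_pos: [0.4809, 0.004, 0.1545]
tcp_rot: [[0.0, 1.0, -0.0], [1.0, -0.0, -0.0], [-0.0, -0.0, -1.0]]
force: [-0.3, 0.3, 0.2]
gripper_width: -0.002
grip_force: 0.0
```

Call:
jog_arm:
  steps:
    - [1, 0, 0, -0.1, 0, 0, 0]
    - [1, 0, 0, -0.1, 0, 0, 0]
    - [1, 0, 0, -0.15, 0, 0, 0]
    - [1, 0, 0, -0.15, 0, 0, 0]
    - [1, 0, 0, -0.15, 0, 0, 0]
    - [1, 0, 0, -0.15, 0, 0, 0]
    - [1, 0, 0, -0.15, 0, 0, 0]
    - [1, 0, 0, -0.15, 0, 0, 0]
    - [1, 0, 0, -0.15, 0, 0, 0]
    - [1, 0, 0, 0, 0, 0, 0]

```text
clock: 4.0
tcp_pos: [0.4808, 0.004, 0.104]
tcp_rot: [[-0.0, 1.0, -0.001], [1.0, 0.0, -0.0], [-0.0, -0.001, -1.0]]
force: [-1.5, 0.6, 3.1]
gripper_width: -0.002
grip_force: 1.1
```

Call:
jog_arm:
  steps:
    - [1, 0, 0, -0.15, 0, 0, 0]
    - [1, 0, 0, -0.15, 0, 0, 0]
    - [1, 0, 0, -0.15, 0, 0, 0]
    - [1, 0, 0, -0.1, 0, 0, 0]
    - [1, 0, 0, -0.05, 0, 0, 0]
    - [1, 0, 0, 0, 0, 0, 0]

```text
clock: 4.6
tcp_pos: [0.481, 0.004, 0.0806]
tcp_rot: [[0.0, 1.0, -0.0], [1.0, -0.0, -0.0], [-0.0, -0.0, -1.0]]
force: [-0.8, 0.1, 2.3]
gripper_width: 0.002
grip_force: 0.9
```

Call:
jog_arm:
  steps:
    - [1, 0, 0, -0.05, 0, 0, 0]
    - [1, 0, 0, -0.05, 0, 0, 0]
    - [1, 0, 0, 0, 0, 0, 0]

```text
clock: 4.9
tcp_pos: [0.481, 0.004, 0.0767]
tcp_rot: [[0.0, 1.0, 0.0], [1.0, -0.0, -0.0], [-0.0, 0.0, -1.0]]
force: [0.9, -0.6, 2.7]
gripper_width: 0.003
grip_force: 0.9
```

Call:
jog_arm:
  steps:
    - [1, 0, 0, -0.05, 0, 0, 0]
    - [1, 0, 0, -0.05, 0, 0, 0]
    - [1, 0, 0, 0, 0, 0, 0]
    - [1, 0, 0, 0, 0, 0, 0]
    - [1, 0, 0, 0, 0, 0, 0]
    - [1, 0, 0, 0, 0, 0, 0]
    - [1, 0, 0, 0, 0, 0, 0]
    - [1, 0, 0, 0, 0, 0, 0]
    - [1, 0, 0, 0, 0, 0, 0]

```text
clock: 5.8
tcp_pos: [0.481, 0.004, 0.0728]
tcp_rot: [[0.0, 1.0, -0.0], [1.0, -0.0, -0.0], [-0.0, -0.0, -1.0]]
force: [0.1, -0.2, 1.3]
gripper_width: -0.001
grip_force: 0.8
```

```bash
python3 - <<'E'
from h import *
p=[cams.capture(n) for n in("scene","side")]
c=[cv2.resize(cv2.cvtColor(q["img"],4)[r:r+200,k:k+190],None,fx=2.1,fy=2.1,interpolation=2) for q,r,k in zip(p,(90,140),(150,200))]
cv2.imwrite("pics/e.png",np.hstack(c)[:, :800])
E
```

```text
(no output)
```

View pics/e.png

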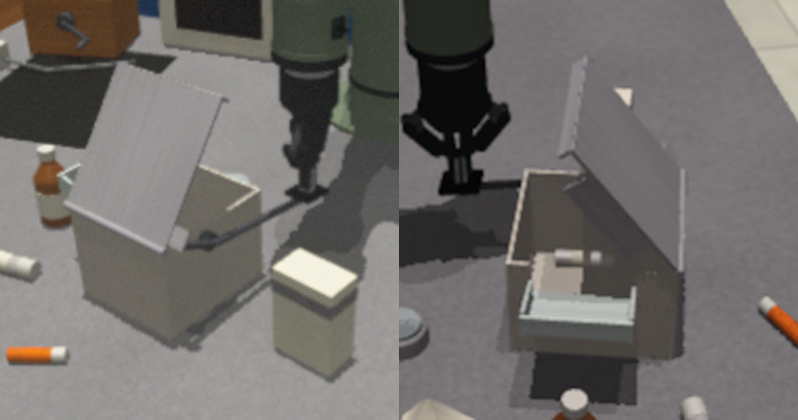

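The lid stands well open. The tube lies inside the box at e (575,257), and the chute is empty. I keep pressing to find the stop.

Call:
jog_arm:
  steps:
    - [1, 0, 0, -0.05, 0, 0, 0]
    - [1, 0, 0, -0.05, 0, 0, 0]
    - [1, 0, 0, 0, 0, 0, 0]

```text
clock: 6.2
tcp_pos: [0.4809, 0.004, 0.0685]
tcp_rot: [[-0.0, 1.0, -0.0], [1.0, 0.0, -0.0], [-0.0, -0.0, -1.0]]
force: [-0.0, -0.2, 1.3]
gripper_width: 0.0
grip_force: 0.7
```

Call:
jog_arm:
  steps:
    - [1, 0, 0, -0.05, 0, 0, 0]
    - [1, 0, 0, -0.05, 0, 0, 0]
    - [1, 0, 0, 0, 0, 0, 0]

```text
clock: 6.5
tcp_pos: [0.4808, 0.004, 0.0645]
tcp_rot: [[0.0, 1.0, -0.0], [1.0, -0.0, -0.0], [-0.0, -0.0, -1.0]]
force: [-0.3, -1.2, 1.2]
gripper_width: 0.003
grip_force: 0.4
```

Call:
jog_arm:
  steps:
    - [1, 0, 0, -0.05, 0, 0, 0]
    - [1, 0, 0, 0, 0, 0, 0]

```text
clock: 6.7
tcp_pos: [0.4808, 0.004, 0.0626]
tcp_rot: [[0.0, 1.0, -0.0], [1.0, -0.0, -0.0], [-0.0, -0.0, -1.0]]
force: [0.9, 1.0, 1.4]
gripper_width: -0.003
grip_force: 0.4
```

```bash
python3 - <<'E'
from h import *
p=[cams.capture(n) for n in("scene","side")]
s=env.read_state();print(s["tcp_pos"],s["force"],[proj(q,s["tcp_pos"]) for q in p])
c=[cv2.resize(cv2.cvtColor(q["img"],4)[r:r+200,k:k+190],None,fx=2.1,fy=2.1,interpolation=2) for q,r,k in zip(p,(90,140),(150,200))]
cv2.imwrite("pics/f.png",np.hstack(c)[:, :800])
E
```

```text
[0.48093397 0.00399918 0.06273761] [-0.1908295  -0.27792063  1.38171289] [array([[296.04558514, 189.82277446]]), array([[229.78749758, 234.91604524]])]
```

View pics/f.png

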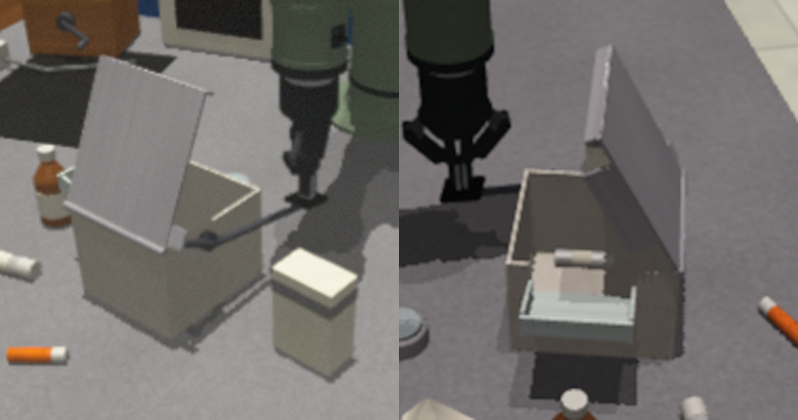

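The lid is wider open but not yet at its stop. The fingertips show about 15 mm above the reported TCP, so there is travel left. I go on in small steps.

Call:
jog_arm:
  steps:
    - [1, 0, 0, -0.05, 0, 0, 0]
    - [1, 0, 0, -0.05, 0, 0, 0]
    - [1, 0, 0, 0, 0, 0, 0]

```text
clock: 7.1
tcp_pos: [0.4808, 0.004, 0.0585]
tcp_rot: [[0.0, 1.0, -0.0], [1.0, -0.0, -0.0], [-0.0, -0.0, -1.0]]
force: [0.7, 0.7, 2.1]
gripper_width: -0.002
grip_force: 0.3
```

Call:
jog_arm:
  steps:
    - [1, 0, 0, -0.05, 0, 0, 0]
    - [1, 0, 0, 0, 0, 0, 0]

```text
clock: 7.3
tcp_pos: [0.4811, 0.004, 0.0566]
tcp_rot: [[0.0, 1.0, 0.0], [1.0, -0.0, 0.0], [0.0, 0.0, -1.0]]
force: [0.3, -0.5, 0.9]
gripper_width: 0.0
grip_force: 0.6
```

Call:
jog_arm:
  steps:
    - [1, 0, 0, -0.05, 0, 0, 0]
    - [1, 0, 0, 0, 0, 0, 0]

```text
clock: 7.5
tcp_pos: [0.4815, 0.0039, 0.0556]
tcp_rot: [[0.0, 1.0, 0.001], [1.0, -0.0, 0.0], [0.0, 0.001, -1.0]]
force: [-4.7, -0.6, 26.4]
gripper_width: -0.002
grip_force: 13.2
```

The stop is felt at 26 N, with the TCP at 0.056. I hold there, then ease up at 40 mm/s.

Call:
jog_arm:
  steps:
    - [1, 0, 0, 0, 0, 0, 0]
    - [1, 0, 0, 0, 0, 0, 0]
    - [1, 0, 0, 0, 0, 0, 0]
    - [1, 0, 0, 0, 0, 0, 0]
    - [1, 0, 0, 0.05, 0, 0, 0]
    - [1, 0, 0, 0.05, 0, 0, 0]
    - [1, 0, 0, 0.05, 0, 0, 0]
    - [1, 0, 0, 0.1, 0, 0, 0]
    - [1, 0, 0, 0.1, 0, 0, 0]
    - [1, 0, 0, 0.1, 0, 0, 0]

```text
clock: 8.5
tcp_pos: [0.4809, 0.004, 0.0731]
tcp_rot: [[0.0, 1.0, -0.0], [1.0, -0.0, 0.0], [0.0, -0.0, -1.0]]
force: [-1.4, -0.2, 1.8]
gripper_width: -0.001
grip_force: 0.8
```

Call:
jog_arm:
  steps:
    - [1, 0, 0, 0.1, 0, 0, 0]
    - [1, 0, 0, 0.1, 0, 0, 0]
    - [1, 0, 0, 0.1, 0, 0, 0]
    - [1, 0, 0, 0.1, 0, 0, 0]
    - [1, 0, 0, 0.1, 0, 0, 0]
    - [1, 0, 0, 0.1, 0, 0, 0]
    - [1, 0, 0, 0.1, 0, 0, 0]
    - [1, 0, 0, 0.1, 0, 0, 0]
    - [1, 0, 0, 0.1, 0, 0, 0]
    - [1, 0, 0, 0.1, 0, 0, 0]

```text
clock: 9.5
tcp_pos: [0.4812, 0.004, 0.1132]
tcp_rot: [[0.0, 1.0, 0.0], [1.0, -0.0, 0.0], [0.0, 0.0, -1.0]]
force: [2.9, -1.1, 2.3]
gripper_width: 0.001
grip_force: 1.3
```

Call:
jog_arm:
  steps:
    - [1, 0, 0, 0.05, 0, 0, 0]
    - [1, 0, 0, 0.05, 0, 0, 0]
    - [1, 0, 0, 0.05, 0, 0, 0]
    - [1, 0, 0, 0.05, 0, 0, 0]
    - [1, 0, 0, 0.05, 0, 0, 0]
    - [1, 0, 0, 0.05, 0, 0, 0]
    - [1, 0, 0, 0.05, 0, 0, 0]
    - [1, 0, 0, 0.05, 0, 0, 0]
    - [1, 0, 0, 0.05, 0, 0, 0]
    - [1, 0, 0, 0.05, 0, 0, 0]

```text
clock: 10.5
tcp_pos: [0.481, 0.004, 0.133]
tcp_rot: [[0.0, 1.0, 0.0], [1.0, -0.0, 0.0], [0.0, 0.0, -1.0]]
force: [1.6, -0.7, 3.5]
gripper_width: 0.005
grip_force: 1.4
```

Still in contact, so I go on gently and then clear the pad.

Call:
jog_arm:
  steps:
    - [1, 0, 0, 0.05, 0, 0, 0]
    - [1, 0, 0, 0.05, 0, 0, 0]
    - [1, 0, 0, 0.05, 0, 0, 0]
    - [1, 0, 0, 0.05, 0, 0, 0]
    - [1, 0, 0, 0.05, 0, 0, 0]
    - [1, 0, 0, 0.05, 0, 0, 0]
    - [1, 0, 0, 0.05, 0, 0, 0]
    - [1, 0, 0, 0.05, 0, 0, 0]

```text
clock: 11.3
tcp_pos: [0.481, 0.004, 0.149]
tcp_rot: [[0.0, 1.0, 0.0], [1.0, -0.0, 0.0], [0.0, 0.0, -1.0]]
force: [0.1, 1.5, -0.4]
gripper_width: -0.001
grip_force: 0.0
```

Call:
jog_arm:
  steps:
    - [1, 0, 0, 0.1, 0, 0, 0]
    - [1, 0, 0, 0.2, 0, 0, 0]
    - [1, 0, 0, 0.3, 0, 0, 0]
    - [1, 0, 0, 0.4, 0, 0, 0]
    - [1, 0, 0, 0.3, 0, 0, 0]
    - [1, 0, 0, 0, 0, 0, 0]
    - [1, 0, 0, 0, 0, 0, 0]

```text
clock: 12.0
tcp_pos: [0.481, 0.004, 0.201]
tcp_rot: [[0.0, 1.0, 0.001], [1.0, -0.0, 0.0], [0.0, 0.001, -1.0]]
force: [-0.2, 0.1, -0.2]
gripper_width: -0.002
grip_force: 0.0
```

```bash
python3 - <<'E'
from h import *
p=[cams.capture(n) for n in("scene","side")]
s=env.read_state();print(s["clock"],s["tcp_pos"],s["force"])
c=[cv2.resize(cv2.cvtColor(q["img"],4)[r:r+230,k:k+190],None,fx=2.1,fy=2.1,interpolation=2) for q,r,k in zip(p,(90,140),(150,200))]
cv2.imwrite("pics/g.png",np.hstack(c)[:, :800])
E
```

```text
12.1 [0.48071237 0.00393663 0.20038049] [-1.45175496 -0.08912762 -0.09554901]
```

View pics/g.png

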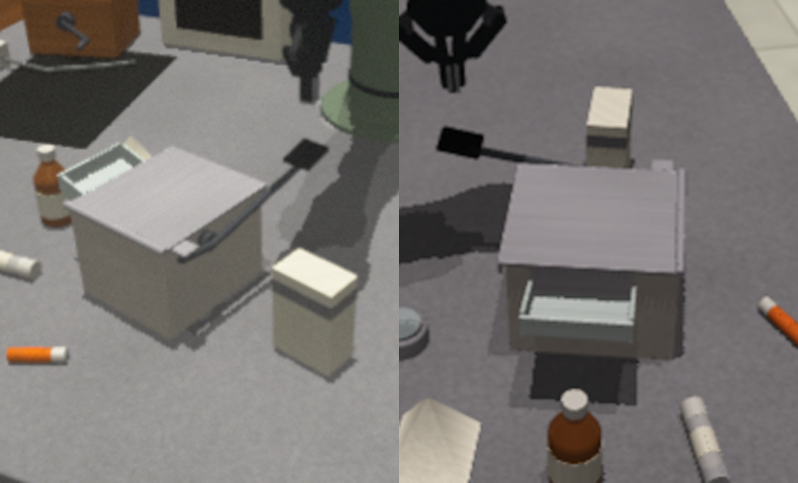

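The lid is shut, the lever is up, the chute at g (578,310) is empty, and the bystanders are in place. I hand in.

```bash
python3 -c "
from station import env
print(env.close_job())"
```

```text
the job is handed in; nothing more can be done
None
```

I handed the job in at about 12 s: the tube rolled into the box with the lever on its stop, I eased the lever up so the lid closed gently, and nothing else was touched; the hand-in call returned no verdict.

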